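Set the feed gap on an envelope feeder

TASK

Turn the big gap knob on the feeder's sloped panel until its pointer stands at the raised index mark on the scale ring, and let go of it. Only then store the setting: press the push button on the separate box down at least 4 of its 6 mm, gently (under 25 N), and release it. Leave the small speed dial, the scale ring and the things lying around as they are.

Things in the scene. Friction and masses are not known exactly. Their poses are not given: they have to be found in the camera images.
- console: feeder head, fixed: a white wedge 200 mm deep (x), 220 mm wide (y), 50 mm high in front and 165 mm at the back, its top face sloping 30 degrees down towards the robot (body -x); behind it (body x 100 to 270 mm) a steel roller deck, at most 150 mm high. Origin at the centre of the wedge's underside, x away from the robot at yaw 0, z up
- dial_plate: square aluminium plate 104 x 104 x 2 mm on the sloped face, under the gap knob and the scale ring. Origin on the face, on the knob's axis; z is that axis, pointing out of the panel (30 degrees from vertical, leaning to the robot), x up the slope, y to the left. The scale ring on it has radius 49 mm, its top 5 mm above the origin
- gap_knob (a joint): gap knob: round black fluted grip 44 mm in diameter, 8 to 39 mm above the plate's origin, on a flange of radius 30 mm with a pointer. Angle about the plate's z, rad, counter-clockwise positive seen from above; at 0 the pointer points up the slope (plate x). Stops at -2.4 and 2.9; turning takes 0.08 N m; it stays where left
- index_ring (a joint): angle of the scale ring with the index mark about the same axis, with the same zero and sense: the pointer stands at the mark when both joints read the same. The ring is very stiff and is not to be turned
- pointer (a point): the tip of the knob's white pointer, 36 mm from the axis and 8 mm above the plate's origin
- index_mark (a point): the inner end of the white raised index mark (11 x 5 mm) on the scale ring, 36 mm from the axis and 8 mm above the plate's origin; the pointer tip meets it when set
- speed_tip (a point): the pointer tip on the small speed dial (24 mm in diameter, 13 mm high, black) on the right-hand side of the same panel; to be left alone
- set_box: grey box 85 x 85 x 45 mm fixed to the table, to the left or right of the feeder, with the push button in the middle of its top. Origin at the centre of its underside
- set_button_top (a point): centre of the top of the round black push button (32 mm in diameter), 63 mm above the table when not pressed; it is pressed straight down
- set_button (a joint): travel of the push button, m: 0 released, 0.006 fully down; a spring pushes back with 2 N at the start and 6 N fully down
- tape_roll: bystander: cardboard roll standing on its end, 90 mm in diameter, 48 mm high; origin at the centre of its underside
- cleaner: bystander: white bottle 60 mm in diameter, 170 mm high; origin at the centre of its underside
- screwdriver: bystander: screwdriver 200 mm long lying along its x axis

How it is judged:
On the way, in this order (a step that is already met when the one before it is completed fails the run):
1. the knob's pointer stands within 4 mm of the index mark, at rest, and the fingers have let go of the knob (distance between pointer and index_mark below 0.004 m and contact force between anything else and gap_knob below 0.1 N and velocity of joint gap_knob between -0.05 and 0.05 rad/s), for 0.2 s.
2. the push button is pressed down at least 4 of its 6 mm (value of joint set_button above 0.004 m), for 0.05 s.
At the end, for the whole second after the job is handed in: the gap knob rests with its pointer tip within 4 mm (about 6 degrees) of the index mark, the push button has been pressed and is up again (within 1 mm), the scale ring has not moved (2 mm) nor the speed dial (3 mm), and the bystanders are within 15 mm of where they stood (distance between pointer and index_mark below 0.004 m and value of joint set_button below 0.001 m and velocity of joint gap_knob between -0.05 and 0.05 rad/s and distance of index_mark from where it was at the start of the episode below 0.002 m and distance of speed_tip from where it was at the start of the episode below 0.003 m and distance of each of tape_roll, cleaner, screwdriver from where it was at the start of the episode below 0.015 m); the robot touches nothing.
It fails at once if the button is pressed more than 2 mm while the pointer is more than 4 mm from the index mark (value of joint set_button above 0.002 m and distance between pointer and index_mark above 0.004 m).
It fails at once if the button or its box is pushed with more than 25 N (contact force between anything else and set_box above 25 N).
It fails at once if the scale ring is turned by more than 2 mm at the mark, or the speed dial by more than 3 mm at its tip (distance of index_mark from where it was at the start of the episode above 0.002 m or distance of speed_tip from where it was at the start of the episode above 0.003 m).
It fails at once if the tape roll, bottle or screwdriver is shifted more than 15 mm, or the bottle is tipped over (distance of any of tape_roll, cleaner, screwdriver from where it was at the start of the episode above 0.015 m or angle between cleaner's own z axis and vertical above 0.5 rad).
It also fails if it takes over 48 s, if anything falls off the work surface, if the arm or the gripper's body presses on something with over 40 N, if the wrist force passes 120 N, or if a joint passes its speed limit or range.

ROBOT

A 6-joint arm with a two-finger parallel gripper is mounted at the origin on the work surface. World frame = base frame: x ahead of the robot, y to its left, z up, the work surface at z = 0. Lengths are in m, angles in rad, forces in N, time in s.
With the tool pointing down it reaches from about 0.3 to 0.825 m from the base axis. Payload 5.4 kg.
Tool frame: the origin (TCP) lies at the very end of the fingers, on their centre line; the grasp point (between the pads) lies 19 mm behind it; z points along the fingers, y is the line along which they close (so a half turn about z gives the same grasp; the last joint's range is limited). The gripper opens to 92 mm and grips with 3 to 60 N. Pads are 20 mm wide; open, the fingers measure 128 mm over their backs; the gripper's body (75 mm by 189 mm) begins 69 mm behind the grasp point.
Start: joints at [0.894, 0.158, 1.597, -0, 1.386, -0.21], TCP at [0.259, 0.513, 0.215] pointing down, gripper open.
Joint ranges: [-2.91, 2.91], [-0.94, 2.29], [0.18, 2.7], [-1.29, 4.43], [0.17, 2.64], [-3, 3]. Speed limits (rad/s): [2.57, 2.57, 3.14, 3.14, 3.14, 3.14].

INTERFACE

Orientations are given as a rotation vector (axis times angle).
In Python, from workcell import bot gives the robot as it stands. Calls block until the motion is done:
- bot.goto(position, orientation): joint-space move of the TCP to a pose.
- bot.line_to(position, rot=None, max_speed=0.15): straight line of the TCP; rot=None keeps the orientation; max_speed is the mean speed in m/s.
- bot.set_joints(angles): joint-space move.
- bot.set_gripper(opening, newtons=None): opening from 0.0 (shut) to 1.0 (fully open); newtons is the grip in N (None keeps the last); returns when the fingers have stopped.
- bot.hold(seconds).
- bot.inverse_kinematics(position, orientation): joint angles nearest the present ones, or None.
- bot.read_camera(name): name is "scene" or "top" or "wrist"; returns a dict with "pixels" (480x640x3 uint8, blue, green, red), "fx", "fy", "cx", "cy" (pixels), "R" (3x3) and "t" (3): a world point X has camera coordinates R X + t. Camera axes: x right, y down, z forward; pixel columns grow to the right and rows downward; lengths in m; the calibration is good to about 2 mm. A picture is of the moment at which its call begins. There is no depth.
A pose or a line that the arm cannot do raises bot.MotionError and nothing moves.
- bot.job_done(): hands the job in; it is judged then, once.
Readings, each from a call of its own:
- bot.current_clock(): time.
- bot.current_joints(): joint angles.
- bot.current_joint_vel(): joint speeds.
- bot.current_effort(): joint torques, N m.
- bot.current_ee_pos(): TCP position.
- bot.current_tool_rot(): TCP orientation.
- bot.current_contact_force(): force on the tool from outside, world axes, zero at the start.
- bot.current_ft_torque(): the same for the moment, N m.
- bot.current_opening(): opening from 0.0 (shut) to 1.0 (fully open).
- bot.current_grip_force(): force on a finger pad.
Only numpy, scipy, OpenCV 4.12 (cv2) and the standard library are available. Lean on these libraries where they do the work, as an engineer would, in place of code of your own. Each camera call takes 0.05 s, during which the arm holds its last target. There are 200 camera calls.

## Working session

There is one attempt and no reset: what is moved stays moved. The work goes in short steps, each a Python script; the robot and the scene stay as the last script left them, time stands still between calls to the robot, and variables do not carry over. Pictures are saved under pics/ and viewed, at most 10 in all, crops included, and the job is handed in when it is done.

```bash
mkdir -p pics
python3 - <<'E'
from workcell import bot
import cv2,pickle
d={}
for n in("scene","top"):
    c=bot.read_camera(n);d[n]=c;cv2.imwrite(f"pics/{n}0.png",c["pixels"]);print(n,c["fx"],c["cx"],c["cy"],c["R"],c["t"])
pickle.dump(d,open("c0.pkl","wb"));print(bot.current_clock(),bot.current_tool_rot())
E
```

```text
scene 500.77212209446094 323.18782665009496 245.6642788301382 [[ 0.54039867  0.84139019 -0.00564075]
 [ 0.7062261  -0.45721094 -0.5405579 ]
 [-0.45739913  0.28813312 -0.84128791]] [-0.30721848 -0.32647676  1.4665911 ]
top 563.6778412541397 327.31373507142035 244.61455562209636 [[ 0.02711314 -0.99942731  0.02024679]
 [-0.98739538 -0.02993521 -0.15541635]
 [ 0.15593343 -0.01577776 -0.98764155]] [-0.02600452  0.55284368  1.28459079]
0.1 [-7.26537927e-01 -3.05573591e+00  2.36080715e-03]
```

View pics/top0.png

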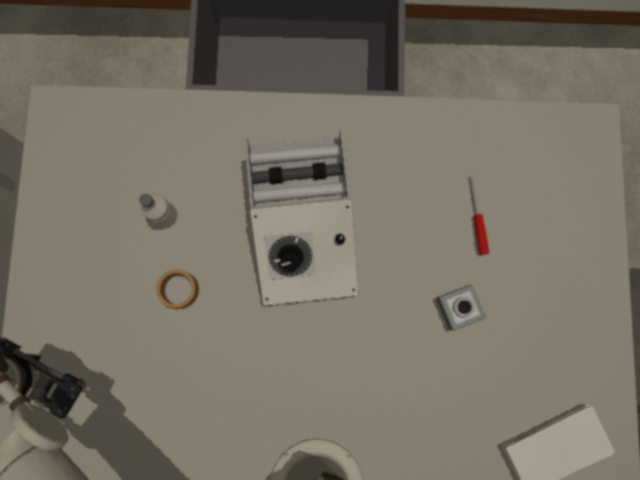

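View pics/scene0.png

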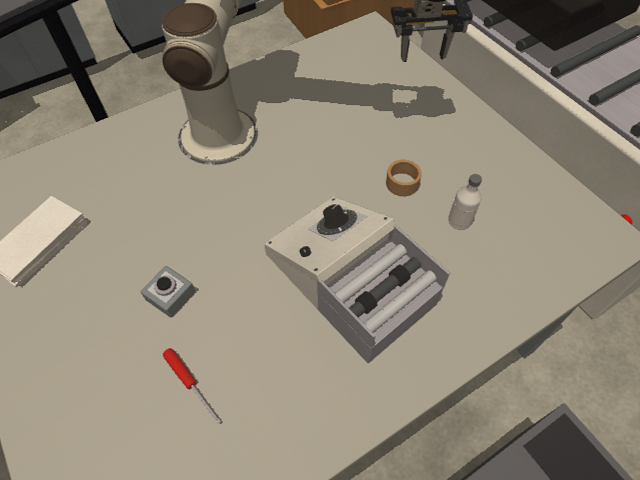

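Top view: the knob is at about (290,257), the speed dial at (340,239), the set box button at (463,307), the tape at (177,289) and the bottle at (157,211). The scene view agrees: knob (333,216), button (165,285). I'll cast rays for the console corners and button, and enlarge the knob.

```bash
cat > h.py <<'E'
import numpy as np,cv2,pickle
from scipy.spatial.transform import Rotation as Ro
def ray(c,u,v):
    R=np.array(c["R"]);o=-R.T@np.array(c["t"])
    return o,R.T@np.array([(u-c["cx"])/c["fx"],(v-c["cy"])/c["fy"],1])
def onplane(c,uv,p,n):
    o,d=ray(c,*uv);return o+d*((np.array(p)-o)@n)/(d@n)
def onz(c,uv,z): return onplane(c,uv,[0,0,z],np.array([0,0,1.]))
def two(c1,a,c2,b):
    o1,d1=ray(c1,*a);o2,d2=ray(c2,*b)
    s=np.linalg.lstsq(np.c_[d1,-d2],o2-o1,rcond=None)[0]
    p,q=o1+d1*s[0],o2+d2*s[1];return (p+q)/2,np.linalg.norm(p-q)
def proj(c,X):
    x=np.array(c["R"])@np.array(X)+np.array(c["t"]);return np.array([c["fx"]*x[0]/x[2]+c["cx"],c["fy"]*x[1]/x[2]+c["cy"]])
E
python3 - <<'E'
from h import *
d=pickle.load(open("c0.pkl","rb"));T,S=d["top"],d["scene"]
for uv,z in[((264,304),.05),((356,297),.05),((250,207),.165),((352,200),.165),((463.5,307),.063)]: print(uv,onz(T,uv,z).round(4))
print("button",two(T,(463.5,307),S,(165,284)))
print("knob",two(T,(289,259),S,(332,212)))
for n,r,k in(("top",(240,230,100,60),0),("scene",(290,190,100,60),0)):
    pass
a=T["pixels"][222:294,235:363];b=S["pixels"][186:258,275:403]
cv2.imwrite("pics/z.png",np.vstack([cv2.resize(i,(534,300),interpolation=cv2.INTER_CUBIC) for i in(a,b)]))
E
```

```text
(264, 304) [0.4096 0.1319 0.05  ]
(356, 297) [ 0.4317 -0.0797  0.05  ]
(250, 207) [0.6111 0.1606 0.165 ]
(352, 200) [ 0.6336 -0.059   0.165 ]
(463.5, 307) [ 0.415  -0.3259  0.063 ]
button (array([ 0.41546074, -0.32780279,  0.05524388]), np.float64(0.00017802847224894248))
knob (array([0.50296733, 0.07086673, 0.1362667 ]), np.float64(0.00676492323442956))
```

View pics/z.png

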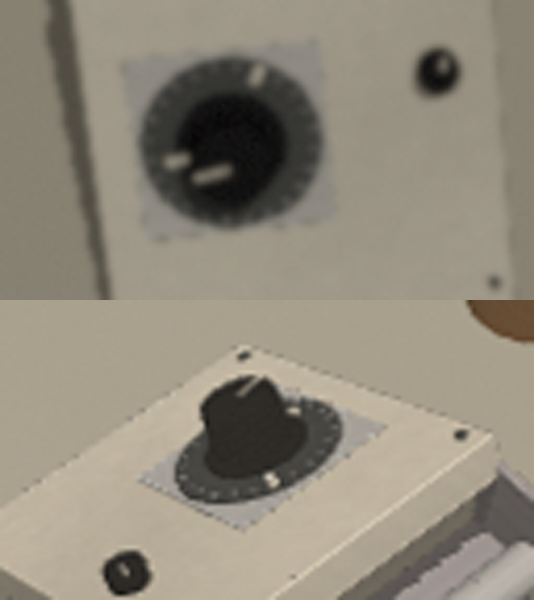

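The enlarged crops show the pointer on the flange at left, crop (177,160), which is full-image (277,260). The line on the knob top agrees with it. The index mark is up-slope at crop (258,76), which is full-image (297,240). Next I measure the ring on the slope plane and move to a wrist view over the knob.

```bash
cat >> h.py <<'E'
def plate(yaw): return Ro.from_euler("z",yaw)*Ro.from_euler("y",-30,degrees=True)   # columns x,y,z of plate
def toolrot(yaw,phi):  # tool z into panel, tool y at plate angle phi
    ty=np.array([np.cos(phi),np.sin(phi),0]);tz=np.array([0,0,-1.])
    return plate(yaw)*Ro.from_matrix(np.c_[np.cross(ty,tz),ty,tz])
E
python3 - <<'E'
from h import *
from workcell import bot
d=pickle.load(open("c0.pkl","rb"));T,S=d["top"],d["scene"]
yaw=np.radians(6.0);P=plate(yaw).as_matrix();n=P[:,2];f=np.array([.4207,.0261,.05])
def loc(c,uv,h,O): return P.T@(onplane(c,uv,O+h*n,n)-O)
for c,(x,y,w,h) in((T,(262,230,58,55)),(S,(305,195,65,45))):
    g=cv2.cvtColor(c["pixels"],cv2.COLOR_BGR2GRAY)[y:y+h,x:x+w]
    m=(g<110).astype(np.uint8);k,_=cv2.findContours(m,0,1);k=max(k,key=cv2.contourArea)
    q=cv2.convexHull(k)[:,0]+[x,y];L=np.array([loc(c,u,.005,f) for u in q])
    (e,rr)=cv2.minEnclosingCircle(L[:,:2].astype(np.float32));print("ring",e,rr,"world",f+P@np.r_[e,0])
O=None
g=T["pixels"];s=T
sc=4.17
O=f+P@np.r_[loc(T,(235+231/sc,222+142/sc),.005,f)[:2],0]
print("O",O)
for nm,uv in(("ptr",(177,160)),("idx",(258,76)),("plateTL",(122,62)),("TR",(322,40)),("BR",(335,222)),("BL",(152,242))):
    l=loc(T,(235+uv[0]/sc,222+uv[1]/sc),.008 if nm in("ptr","idx") else .002,O);print(nm,l.round(4),np.hypot(*l[:2]),np.degrees(np.arctan2(l[1],l[0])))
for nm,uv in(("ptr",(293,411)),("idx",(272,480))):
    l=loc(S,(275+uv[0]/sc,186+(uv[1]-300)/sc),.008,O);print("S",nm,l.round(4),np.hypot(*l[:2]),np.degrees(np.arctan2(l[1],l[0])))
for phi in range(-180,180,30):
    r=toolrot(yaw,np.radians(phi));q=bot.inverse_kinematics(list(O+.016*n),list(r.as_rotvec()))
    print(phi,None if q is None else np.round(q,2))
E
```

```text
ring (0.11632515490055084, 0.0369303822517395) 0.04975573718547821 world [0.5170284  0.07335833 0.10816258]
ring (0.10096359252929688, 0.043143562972545624) 0.06938052177429199 world [0.50314832 0.07814688 0.1004818 ]
O [0.51677434 0.07256359 0.10796874]
ptr [-0.0068  0.0293  0.008 ] 0.030095654483641696 103.06019396798827
idx [ 0.0374 -0.0173  0.008 ] 0.04123543822900124 -24.747670713055022
plateTL [0.0486 0.0535 0.002 ] 0.07228317276450284 47.72206188232259
TR [ 0.0528 -0.0522  0.002 ] 0.07424531622720278 -44.71061285729886
BR [-0.0524 -0.0523  0.002 ] 0.07405238067610778 -135.09317756559886
BL [-0.0561  0.0474  0.002 ] 0.0734730163945188 139.80365002850826
S ptr [-0.0048  0.031   0.008 ] 0.031381889618620575 98.72064921011147
S idx [ 0.0425 -0.019   0.008 ] 0.046517246958125875 -24.128022629322754
-180 [-0.19 -0.31  2.32  0.25  0.64  2.69]
-150 [-0.19 -0.31  2.32  0.25  0.64  2.16]
-120 [-0.19 -0.31  2.32  0.25  0.64  1.64]
-90 [-0.19 -0.31  2.32  0.25  0.64  1.11]
-60 [-0.19 -0.31  2.32  0.25  0.64  0.59]
-30 [-0.19 -0.31  2.32  0.25  0.64  0.07]
0 [-0.19 -0.31  2.32  0.25  0.64 -0.46]
30 [-0.19 -0.31  2.32  0.25  0.64 -0.98]
60 [-0.19 -0.31  2.32  0.25  0.64 -1.5 ]
90 [-0.19 -0.31  2.32  0.25  0.64 -2.03]
120 [-0.19 -0.31  2.32  0.25  0.64 -2.55]
150 None
```

The ring is 49.8 mm (49 expected) and the plate corners are about 74 mm (73.5). The pointer mark sits mid-radius 30 mm at about 101°, and the index mark mid-radius 41–46 mm at about −24.5°. All are consistent. Moving to a wrist look along the axis.

Run:
```python
from h import *
from workcell import bot
yaw=np.radians(6.0);n=plate(yaw).as_matrix()[:,2];O=np.array([.5169,.0730,.1080])
r=list(toolrot(yaw,np.radians(60)).as_rotvec())
bot.goto(list(O+.16*n),r)
bot.set_gripper(0.75)
print(bot.current_clock(),bot.current_joints(),bot.current_ee_pos(),O+.16*n)
c=bot.read_camera("wrist");pickle.dump(c,open("w1.pkl","wb"));cv2.imwrite("pics/w1.png",c["pixels"])
print([proj(c,O+plate(yaw).apply(v)).round(1) for v in([0,0,.005],[.049,0,.005],[0,.049,.005],[0,0,.039])])
```

```text
2.375 [-0.2694089  -0.75404253  2.33630332  0.20928672  1.07562432 -1.47565917] [0.43733814 0.06471352 0.24653726] [0.43733825 0.06463772 0.24656406]
[array([324. , 228.2]), array([351.8, 275.4]), array([374.7, 199.6]), array([323.9, 237.7])]
```

View pics/w1.png

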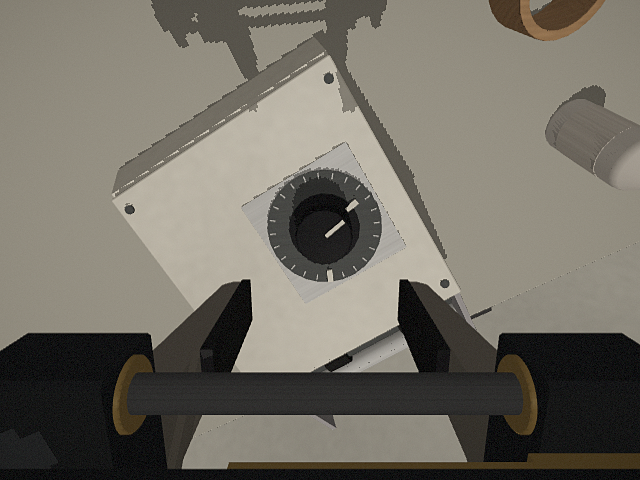

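The wrist view shows the ring centred at about (324,226), plate corners (346,143), (243,207), (304,302), (406,242), the pointer at (352,206), and the index mark at about (330,276). I refine position, yaw and angles from it.

Run:
```python
from h import *
c=pickle.load(open("w1.pkl","rb"))
yaw=np.radians(6.0);P=plate(yaw).as_matrix();n=P[:,2];O=np.array([.5169,.0730,.1080])
loc=lambda uv,h:(P.T@(onplane(c,uv,O+h*n,n)-O))[:2]
im=c["pixels"];g=cv2.cvtColor(im,cv2.COLOR_BGR2GRAY)
m=np.zeros_like(g);cv2.circle(m,(324,226),75,255,-1)
dk=((g<95)&(m>0)).astype(np.uint8);k,_=cv2.findContours(dk,0,1);k=max(k,key=cv2.contourArea)
e=cv2.fitEllipse(cv2.convexHull(k));print("ellipse",e)
L=np.array([loc(u,.005) for u in cv2.convexHull(k)[:,0].astype(float)],np.float32)
ctr,r=cv2.minEnclosingCircle(L);print("ring",ctr,r, loc(e[0],.005))
C=np.array([loc(u,.002) for u in((346,143),(243,207),(304,302),(406,242))])
print("corners",C.round(4),"mean",C.mean(0),"up-edge yaw",[np.degrees(np.arctan2(*(C[i]-C[j])[::-1])) for i,j in((3,0),(2,1),(0,1),(3,2))])
cen=np.array(loc(e[0],.005))
br=((g>140)&(m>0)).astype(np.uint8);nn,lab,st,ce=cv2.connectedComponentsWithStats(br)
for i in range(1,nn):
    if 25<st[i,4]<400:
        ys,xs=np.where(lab==i);l=np.array([loc(u,.008) for u in zip(xs,ys)])-cen
        a=l.mean(0);print(st[i],ce[i].round(1),"r",np.hypot(*l.T).min().round(4),np.hypot(*l.T).max().round(4),"ang",np.degrees(np.arctan2(a[1],a[0])).round(1))
```

```text
ellipse ((324.10821533203125, 225.2551727294922), (111.7869644165039, 114.27537536621094), 93.06139373779297)
ring (-0.0006826891331002116, 0.00039982114685699344) 0.04896390810608864 [-0.00217463  0.00140028]
corners [[-0.0519  0.0506]
 [-0.0496 -0.0506]
 [ 0.0507 -0.05  ]
 [ 0.0467  0.0553]] mean [-0.00104779  0.0013157 ] up-edge yaw [np.float64(2.706328037022313), np.float64(0.3376599362360964), np.float64(91.30035591368926), np.float64(92.155773801722)]
[347 200  12  12  67] [352. 205.] r 0.0235 0.0342 ang 97.6
[325 220  20  18  83] [334.3 228.5] r 0.006 0.0171 ang 45.9
```

Run:
```python
from h import *
from workcell import bot
c=pickle.load(open("w1.pkl","rb"))
yaw=np.radians(6.8);P=plate(yaw).as_matrix();n=P[:,2];O=np.array([.5169,.0730,.1080])+plate(np.radians(6)).apply([-.0013,.001,0])
def ang(uv,h):
    l=P.T@(onplane(c,uv,O+h*n,n)-O);return np.degrees(np.arctan2(l[1],l[0])),np.hypot(*l[:2])
p,i=ang((352,205),.008),ang((330,275.5),.008);print(p,i)
dk=np.radians(i[0]-p[0])
r=list(toolrot(yaw,np.radians(60)).as_rotvec())
bot.goto(list(O+.075*n),r)
bot.line_to(list(O+.016*n),r,0.08)
print("F down",bot.current_contact_force(),bot.current_clock())
bot.set_gripper(0.0,30)
print("op",bot.current_opening()*92,bot.current_grip_force(),bot.current_contact_force(),"turn",np.degrees(dk))
q=np.array(bot.current_joints())
for s in np.linspace(0,1,5)[1:]:
    t=q.copy();t[5]=q[5]-dk*s;bot.set_joints(list(t))
    print(bot.current_ft_torque(),bot.current_contact_force(),bot.current_clock())
```

```text
(np.float64(98.51527836752796), np.float64(0.02983737146794515)) (np.float64(-23.896775890158697), np.float64(0.04343087567948305))
F down [0.21962517 0.11762537 0.50432568] 3.7417
op 43.34927977785725 30.009623765945435 [-4.68182998 -4.74897703  4.18029927] turn -122.41205425768666
[0.27612229 0.13134517 0.12066148] [ 1.44474717  1.85624805 -0.08000929] 4.8167
[0.40520648 0.0363267  0.175648  ] [ 4.07478779  3.6939165  -1.3173613 ] 5.3917
[0.60610265 0.0479718  0.19302017] [ 5.88606889  2.54491483 -2.79470426] 5.9667
[ 0.71708233 -0.14828584  0.34646549] [ 7.78326908  1.84163435 -3.77036603] 6.5417
```

Gripped at 43.3 mm with low forces. Release, retreat and look.

```bash
cat > look.py <<'E'
from h import *
from workcell import bot
import sys
yaw=np.radians(6.8);P=plate(yaw).as_matrix();n=P[:,2];O=np.array([.5169,.0730,.1080])+plate(np.radians(6)).apply([-.0013,.001,0])
bot.set_gripper(0.75)
bot.line_to(list(np.array(bot.current_ee_pos())+.144*n),None,.15)
c=bot.read_camera("wrist");pickle.dump(c,open("w2.pkl","wb"))
u=proj(c,O).astype(int);print(u,bot.current_clock());x,y=u-[100,75]
cv2.imwrite("pics/"+sys.argv[1],cv2.resize(c["pixels"][y:y+150,x:x+200],(800,600),interpolation=cv2.INTER_CUBIC));print("crop",x,y)
print("expected idx",[(4*(proj(c,O+P@[R*np.cos(a),R*np.sin(a),.008])-[x,y])).round(0) for R in(.036,.047) for a in[np.radians(-23.9)]])
E
python3 look.py k2.png
```

```text
[324 226] 8.25
crop 224 151
expected idx [array([537., 206.]), array([580., 173.])]
```

View pics/k2.png

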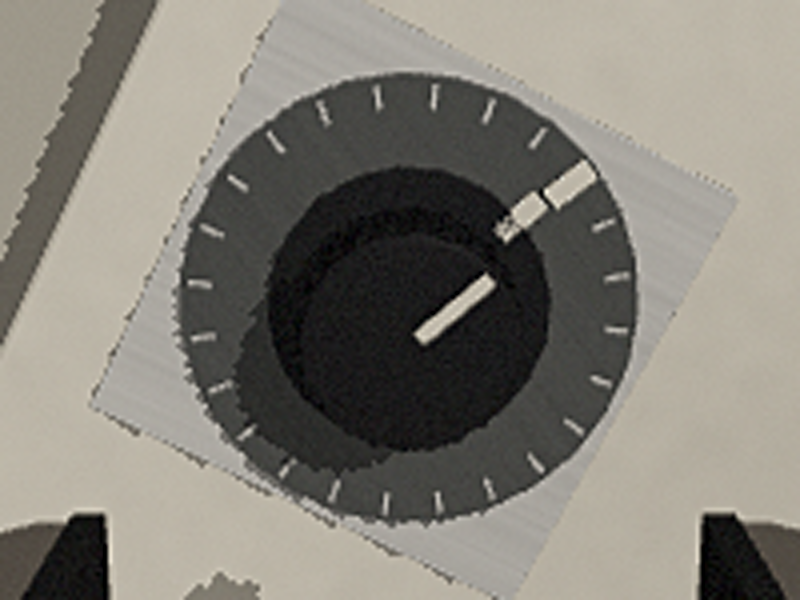

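The pointer at crop (523,216) and the index at (570,186) lie in line from the ring centre (408,298), at 35.5° and 34.7°. The error is about 0.5 mm, well within 4 mm, and the fingers are clear. Now the button: take a wrist look from above to refine it.

Run:
```python
from h import *
from workcell import bot
B=np.array([.415,-.3265,.063])
r=Ro.from_matrix(np.array([[1,0,0],[0,-1,0],[0,0,-1.]]))
bot.goto([B[0],B[1],.22],list(r.as_rotvec()))
bot.set_gripper(0.0,10)
c=bot.read_camera("wrist");pickle.dump(c,open("w3.pkl","wb"))
u=proj(c,B);print(u,bot.current_clock(),bot.current_opening(),bot.current_joints())
im=c["pixels"].copy();cv2.drawMarker(im,tuple(int(v) for v in u),(0,0,255),0,8);cv2.imwrite("pics/b.png",im)
x0,y0=(u-60).astype(int);g=cv2.cvtColor(c["pixels"],cv2.COLOR_BGR2GRAY)[y0:y0+120,x0:x0+120]
k,_=cv2.findContours((g<60).astype(np.uint8),0,1)
for q in k:
    if cv2.contourArea(q)>150:
        (a,b),R=cv2.minEnclosingCircle(q);p=onz(c,(a+x0,b+y0),.063);print((a+x0,b+y0),R,"diam m",2*R/c["fx"]*np.linalg.norm(p-ray(c,a,b)[0]),p)
```

```text
[324.23983886 229.03676521] 10.8083 0.005814972027402423 [-8.95715362e-01  3.25410012e-02  1.72137990e+00  1.55397798e-05
  1.38773691e+00  6.75120227e-01]
(np.float64(326.7068977355957), np.float64(227.03448104858398)) 18.684892654418945 diam m 0.032091272727226554 [ 0.41676077 -0.32861419  0.063     ]
```

View pics/b.png

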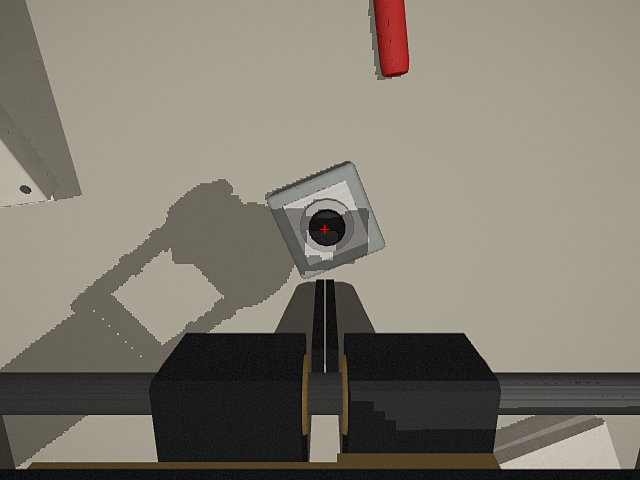

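The button is the black disc at (327,227), measured diameter 32.1 mm (32 expected), and the closed fingers fit on it. Press gently with force checks.

Run:
```python
from h import *
from workcell import bot
x,y=.4163,-.3280
bot.line_to([x,y,.075],None,.12);bot.hold(.3)
f0=bot.current_contact_force()[2];z=.068;z0=None
while z>.053:
    bot.line_to([x,y,z],None,.02);bot.hold(.05)
    f=bot.current_contact_force()[2]-f0;za=bot.current_ee_pos()[2];print(round(z,4),round(za,4),round(f,2))
    if z0 is None and f>1: z0=za
    if f>9 or (z0 and z0-za>=.0049): break
    z-=.0007
bot.hold(.2);print("end",bot.current_contact_force()[2]-f0)
bot.line_to([x,y,.16],None,.1);bot.hold(.3)
print(bot.current_clock(),bot.current_contact_force())
for n in("top",):
    c=bot.read_camera(n);cv2.imwrite("pics/end.png",c["pixels"])
```

```text
0.068 0.0679 0.26
0.0673 0.0674 1.05
0.0666 0.0668 3.97
0.0659 0.066 3.0
0.0652 0.0653 3.28
0.0645 0.0646 4.34
0.0638 0.0639 3.63
0.0631 0.0632 5.36
0.0624 0.0625 5.35
end 5.6536907942713315
17.0417 [-0.14480628 -0.70161646  0.11605943]
```

View pics/end.png

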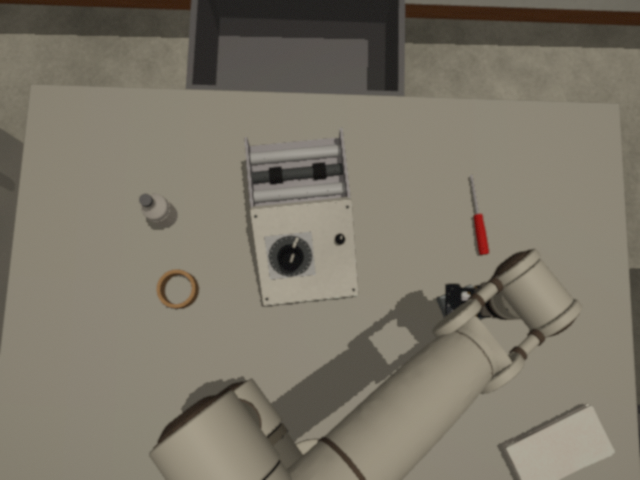

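The final view shows the knob line pointing up-slope at the mark, (293,243), with the bystanders where they were. The press travelled 4.9 mm from contact, peaking at 5.7 N. Those readings fit the spring, so the button passed 4 mm. Handing in.

```bash
python3 -c "
from workcell import bot
print(bot.job_done())"
```

```text
the job is handed in; nothing more can be done
None
```

The knob is set to within about 0.5 mm of the index mark and released, the button was then pressed about 4.9 mm (peak about 6 N) and released, and the job is handed in at about 17 s; no verdict came back.

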